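# Clamp a rod sample to the set torque

## Task

Set the plain rod sample gently down, upright, in the clamp between its jaw and the V stop, and let go of it. Then turn the blue knob clockwise until the jaw has pushed the rod home into the V and the knob's slip clutch clicks once; stop at that first click, short of a second one, and let go, leaving the rod clamped. Leave the other things alone.

Things in the scene. Friction and masses are not known exactly. Their poses are not given: they have to be found in the camera images.
- rod_center (a point): centre (half-way up) of the rod sample, a plain grey steel cylinder, 18 mm across, 42 mm tall, 94 g, standing on the bench, z up. In the clamp its lowest 12 mm lie between jaw and V stop: grip it about 12 mm above this centre, with the fingers closing across the jaw's travel (along x of v_seat), so that the fingertips stay above them.
- rod_sample: the same rod sample; origin at the centre of its underside
- v_seat (a point): centre of the rod when home in the V, 29 mm above the bench (8 mm clamp plate + 21). The aluminium 90 degree V stop, 12 mm tall and 25 mm wide at its mouth, is fixed on the plate at a place that varies. It opens to its own -y, towards jaw and knob. Put the rod down with its axis 1 to 4 mm to the -y side of this point; the jaw then pushes it home.
- knob_grip (a point): centre of the round blue knob, on its vertical axis: 44 mm across, 26 mm tall, from 46 to 72 mm above the bench; grip it firmly (50 N or so) from above at any yaw. A steel collar 54 mm across lies under it, top 37 mm above the bench. It stands 90 to 112 mm to the -y side of v_seat. The low jaw (12 mm above the plate, black rubber face) lies between and stays where it is left.
- clamp_base: plate of the clamp, 90 x 190 x 8 mm, fixed; origin under its centre, +y the way the jaw closes (knob turned clockwise from above). Torque at the knob: 0.22 N m while the jaw closes (0.2 to 1.1 rad); with the rod held it climbs to 0.52, 0.15 rad on, and falls to 0.08, 0.41 rad on: the click; next crest 0.68 rad on. Let go earlier, it springs back. At rest between steps it reads less: up by 0.4, down by 0.3.
- knob_mark (a point): white mark on the rim of the knob's top, 22 mm from the axis. It stands exactly over collar_mark until the clutch slips.
- collar_mark (a point): red mark on the steel collar under the knob, 22 mm from the axis. It turns with the knob until the rod stops the jaw, then stays behind as the clutch slips: the marks' horizontal distance is 44 mm x sin(half the slip angle), about 9 mm after one click (24 degrees), 15 mm at the second crest.
- bush_sample: bystander: grey flanged bush, 31 mm wide, 25 mm tall; origin at the centre of its underside
- loupe: bystander: black waisted loupe, 39 mm wide, 32 mm tall; origin at the centre of its underside
- weight_0: bystander: brass check weight with a knob, 38 mm wide, 28 mm tall; origin at the centre of its underside

How it is judged:
By the outcome, as a careful person would: the job done as asked, in the order asked, and still so for the second after the job is handed in, with the robot touching nothing.
It also fails if it takes over 54 s, if anything falls off the work surface, if the arm or the gripper's body presses on something with over 40 N, if the wrist force passes 120 N, or if a joint passes its speed limit or range.

## Robot

A 7-joint arm with a two-finger parallel gripper is mounted at the origin on a cart in front of the work surface, level with it; the furniture and walls round the work are solid. World frame = base frame: x ahead of the robot, y to its left, z up, the work surface at z = 0. Lengths are in m, angles in degrees, forces in N, time in s.
With the tool pointing down it reaches from about 0.425 to 0.875 m from the base axis. Payload 4.7 kg.
Tool frame: the origin (TCP) lies on the centre line of the jaws, within the pads' length; the fingertips stand 11 mm ahead of it and the grasp point (between the pads) lies 8 mm behind it; z points along the fingers, y is the direction in which the jaws open and shut (so a half turn about z gives the same grasp; the last joint's range is limited). The gripper opens to 87 mm and grips with 3 to 60 N. Pads are 19 mm wide; open, the fingers measure 117 mm over their backs; the gripper's body (75 mm by 190 mm) begins 51 mm behind the grasp point.
Start: joints at [-64.853, 18.392, -4.016, 83.108, 1.295, 78.541, -3.26], TCP at [0.268, 0.592, 0.234] pointing down, gripper open.
Joint ranges: [-163.93, 163.93], [-17.29, 119.83], [-79.2, 71.16], [3.27, 140.29], [-89.18, 269.18], [5.43, 117.66], [-154.24, 154.24]. Speed limits (degrees/s): [147.25, 147.25, 180, 180, 180, 180, 180].

## Interface

Orientations are given as [roll, pitch, yaw] about the fixed x, y, z axes, in that order (R = Rz(yaw) Ry(pitch) Rx(roll)).
In Python, from plant import observe, grab_frame, ticket, finder gives the robot as it stands.
- The arm moves only by the tool play_rows, never from a script. Its argument "rows" is a list of rows, each a list of 6 numbers: the shift along the world's x, y, z in m, then the turn, a rotation vector about the world's x, y, z in rad. A call has exactly 10 rows; each row is the pose to reach, as a shift and turn from the pose commanded when the call began; what a row does not reach only later rows make up. A row lasts 1/10 s, in which the tool goes at most 50 mm and 8.59 degrees, less where a joint would pass 70% of its speed; a pose out of reach is approached as far as the arm can. A call with a gripper value outside its range is refused whole. "fingers" is the opening in per cent of the stroke, from 0 (shut) to 100 (fully open), set as the call begins (left out, the last holds). The fingers move at their own pace and stop on an object; the grip force is fixed at half the most. Time passes only in rows, so rows that repeat a pose let the fingers close, or fill a call up. It gives the time, the measured TCP pose, the force and the opening at its end, in the units of the state.
- observe(): the state, without advancing time (a new reading comes with each control period).
- grab_frame(name): name is "side" or "top"; returns a dict with "img" (400x640x3 uint8, red, green, blue), "depth" (400x640 float32, m along the optical axis (not along the pixel's ray), 0 where there is no reading), "vfov" (degrees; the focal length in pixels is half the picture's height over the tangent of half this angle, whatever the lens; pixels are square), "cx", "cy" (the principal point, pixels), "position" and "orientation" of the camera in the world. Camera axes: x right, y down, z forward; pixel columns grow to the right and rows downward; lengths in m; the calibration is good to about 2 mm. A picture is of the moment at which its call begins.
- ticket.job_done(): hands the job in, once; it reports no verdict.
Trained networks look in the newest picture that a camera, given by its name, has taken for a name from the list of things; names that differ only in an ending like _2 or _b are one class to them, and where a whole thing is asked for, a point or a joint stands for the part that bears it (a point fixed in the world has none). Each returns a list of dicts, best first, with "p" (0 to 1); they miss things now and then, are a little off and sometimes report something else, mostly with a low value. They report only what shows in the picture. A call takes as long as a camera call.
- finder.find_in(camera, label): "rect" ([left, top, width, height] in pixels, round what is visible of it).
- finder.mark_of(camera, label): "position" ([column, row] in pixels: a listed point, or the origin of a listed thing).
The state is a dict: "time": time; "joints": joint angles; "joint_vel": joint speeds; "joint_torque": joint torques, N m; "eef_pos": TCP position; "tcp_rot": TCP orientation; "wrist_force": force on the tool from outside, world axes, zero at the start; "torque": the same for the moment, N m; "width": opening from 0.0 (shut) to 1.0 (fully open).
Only numpy, scipy, OpenCV 4.12 (cv2) and the standard library are available. Lean on these libraries where they do the work, as an engineer would, in place of code of your own. Each camera call takes 0.05 s, during which the arm holds its last target.

## Working session

There is one attempt and no reset: what is moved stays moved. The work goes in short steps, Python scripts to look and compute and a tool call to move; the robot and the scene stay as the last step left them, time stands still between calls to the robot, and variables do not carry over. Pictures are saved under pics/ and viewed, and the job is handed in when it is done.

Besides the shell and the picture viewer there is one more tool, called after ">>>" as name(argument=value, ...), one argument or row to a line, values as JSON. play_rows: Moves the arm, as the interface text tells. Its arguments: {"type":"object","properties":{"rows":{"type":"array","items":{"type":"array","items":{"type":"number"}}},"fingers":{"type":"number"}},"required":["rows"]}

```bash
mkdir -p pics; ls; cat > h.py <<'E'
import numpy as np, cv2
from plant import observe, grab_frame, ticket, finder
from scipy.spatial.transform import Rotation as R
def cam(f):
    o=np.array(f["orientation"],float)
    Rm = o if o.shape==(3,3) else (R.from_euler('xyz',o,degrees=True).as_matrix())
    fl=200/np.tan(np.radians(f["vfov"])/2)
    return Rm,np.array(f["position"]),fl
def ray(f,u,v):
    Rm,p,fl=cam(f); return p,Rm@np.array([(u-f["cx"])/fl,(v-f["cy"])/fl,1.])
def at_z(f,uv,z):
    p,d=ray(f,*uv); return p+d*(z-p[2])/d[2]
def proj(f,X):
    Rm,p,fl=cam(f); c=Rm.T@(np.array(X)-p); return c[0]/c[2]*fl+f["cx"],c[1]/c[2]*fl+f["cy"]
def save(f,n): cv2.imwrite(f"pics/{n}.png",cv2.cvtColor(f["img"],cv2.COLOR_RGB2BGR))
E
python3 - <<'E'
from h import *
print(observe())
for c in("side","top"):
    f=grab_frame(c); save(f,c+"0"); print(c,{k:f[k] for k in f if k not in("img","depth")})
    for l in["rod_center","v_seat","knob_grip","clamp_base","knob_mark","collar_mark","rod_sample","bush_sample","loupe","weight_0"]:
        r=finder.mark_of(c,l)[:2]; print(l,[(np.round(x["position"],1),round(x["p"],2)) for x in r])
        z={"rod_center":.021,"v_seat":.029,"knob_grip":.059,"knob_mark":.072,"collar_mark":.037}.get(l,0)
        if r: print("   ",np.round(at_z(f,r[0]["position"],z),4))
E
```

```text
pics
{'time': 0.0, 'joints': array([-64.85221144,  18.44125195,  -4.01443983,  83.17488677,
         1.2974135 ,  78.53946615,  -3.26192711]), 'joint_vel': array([-0.0555239 , -0.0631771 ,  0.08816489, -0.01523489, -0.0702529 ,
        0.05143545,  0.00740506]), 'joint_torque': array([-2.95898972e-04, -4.91288209e+01, -4.04089931e-01, -3.12533927e+01,
       -6.40748860e-02,  4.35632200e-02,  1.49875959e-04]), 'eef_pos': array([0.26775011, 0.59171613, 0.23243663]), 'tcp_rot': array([-1.79889767e+02,  8.36601568e-03,  1.55659488e+02]), 'wrist_force': array([ 0.00812273, -0.21403118,  1.1465909 ]), 'torque': array([-0.03900291, -0.00468165, -0.03833002]), 'width': 0.9995946777354638}
side {'vfov': 42.12568017470179, 'cx': 333.24973674684946, 'cy': 193.11767638528272, 'position': array([0.44714909, 1.28710073, 0.85187216]), 'orientation': array([-121.59458281,   -0.98633477, -176.45553098])}
rod_center [(array([302.8, 243.5]), 0.57)]
    [0.5807 0.1978 0.021 ]
v_seat [(array([319. , 196.9]), 0.44)]
    [ 0.5568 -0.0239  0.029 ]
knob_grip [(array([331.1, 170.9]), 0.76)]
    [ 0.5282 -0.1
[... 814 characters left out ...]
1]), 0.62)]
    [ 0.5555 -0.0218  0.029 ]
knob_grip [(array([366. , 190.4]), 0.49), (array([253.9, 217.5]), 0.43)]
    [ 0.5286 -0.1167  0.059 ]
clamp_base [(array([346.3, 188.6]), 0.85)]
    [ 0.5434 -0.0641  0.    ]
knob_mark [(array([369.1, 191.5]), 0.65)]
    [ 0.5234 -0.1239  0.072 ]
collar_mark [(array([363.1, 196.1]), 0.73), (array([211. , 200.1]), 0.44)]
    [ 0.515  -0.1105  0.037 ]
rod_sample [(array([258.8, 174.6]), 0.48)]
    [0.5874 0.2016 0.    ]
bush_sample [(array([255.7, 214.6]), 0.66)]
    [0.4654 0.2092 0.    ]
loupe [(array([210.5, 198.1]), 0.5), (array([364.5, 196.4]), 0.48)]
    [0.5159 0.3455 0.    ]
weight_0 [(array([430.8, 174.3]), 0.7)]
    [ 0.587  -0.3244  0.    ]
```

```bash
python3 - <<'E'
import cv2
a=cv2.imread('pics/top0.png');b=cv2.imread('pics/side0.png')
cv2.imwrite('pics/t0z.png',cv2.resize(a[140:240,190:450],None,fx=3,fy=3,interpolation=2))
cv2.imwrite('pics/s0z.png',cv2.resize(b[140:310,250:410],None,fx=3.5,fy=3.5,interpolation=2))
E
```

```text
(no output)
```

View pics/t0z.png

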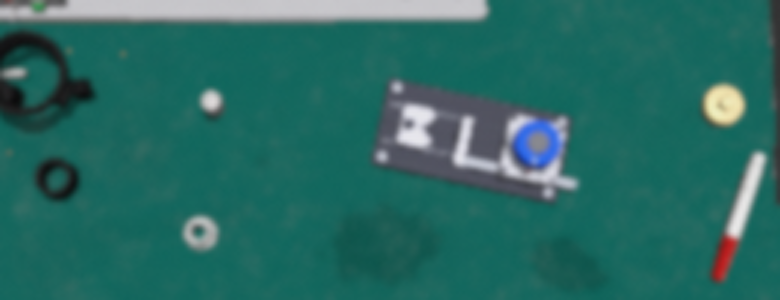

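View pics/s0z.png

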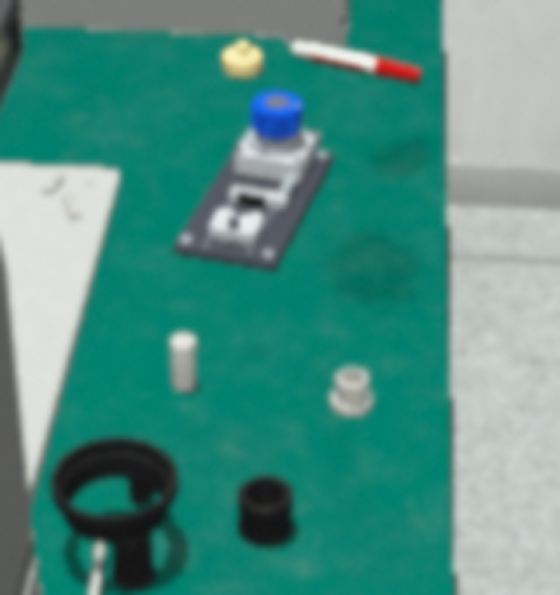

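View pics/side0.png

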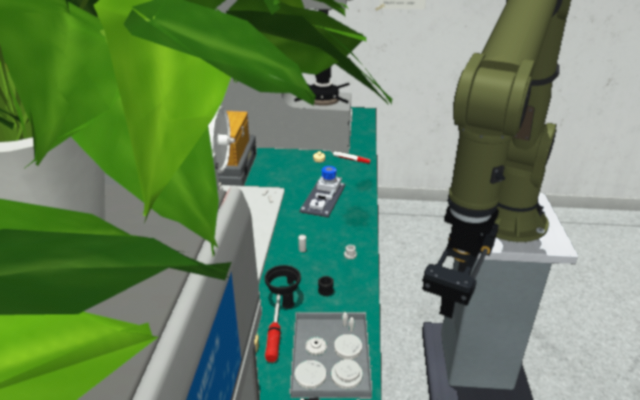

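The top picture shows the plate at about columns 315–380, with the knob at (369,188), the rod at (260,174) and the bush at (257,217). The side view agrees with this. Next I'll measure more finely with colour, depth and edges.

```bash
python3 - <<'E'
from h import *
fs={c:grab_frame(c) for c in("side","top")}
np.savez('f0.npz',**{c+k:fs[c][k] for c in fs for k in fs[c]})
for c,f in fs.items():
    d=f["depth"]; 
    for nm,(u,v) in {"side":{"bench":(330,225),"rod":(302,236),"knob":(329,168)},"top":{"bench":(290,175),"rod":(260,174),"knob":(369,188),"plate":(345,180)}}[c].items():
        p,r=ray(f,u,v); X=p+r*d[v,u]; print(c,nm,np.round(X,4))
    # blue centroid
    im=f["img"].astype(int); m=(im[...,2]-im[...,0]>70)&(im[...,2]-im[...,1]>40)
    m[:, :300]=0; m[:130]=0;m[220:]=0
    ys,xs=np.nonzero(m); print(c,"blue n",len(xs),xs.mean(),ys.mean(),xs.min(),xs.max(),ys.min(),ys.max())
def z(img,x0,x1,y0,y1,n,s): cv2.imwrite(f'pics/{n}.png',cv2.resize(cv2.cvtColor(img[y0:y1,x0:x1],cv2.COLOR_RGB2BGR),None,fx=s,fy=s,interpolation=cv2.INTER_NEAREST))
z(fs["top"]["img"],305,395,155,220,'t0clamp',8)
z(fs["side"]["img"],295,350,155,222,'s0clamp',8)
E
```

```text
side bench [ 0.517   0.0712 -0.0044]
side rod [0.5832 0.1919 0.041 ]
side knob [ 0.5348 -0.1307  0.07  ]
side blue n 173 328.46242774566474 172.3121387283237 321 336 166 179
top bench [ 0.5865  0.107  -0.003 ]
top rod [0.5803 0.1925 0.0462]
top knob [ 0.5328 -0.1233  0.0766]
top plate [ 0.5655 -0.0586  0.0252]
top blue n 165 368.73939393939395 187.43030303030304 361 377 180 195
```

View pics/t0clamp.png

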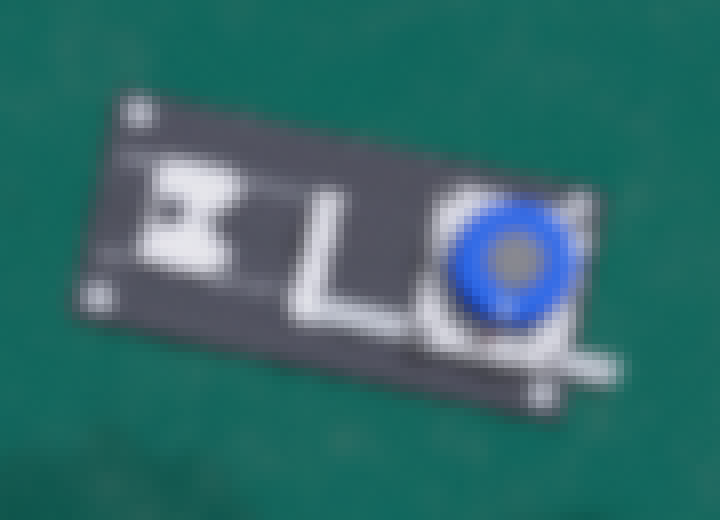

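View pics/s0clamp.png

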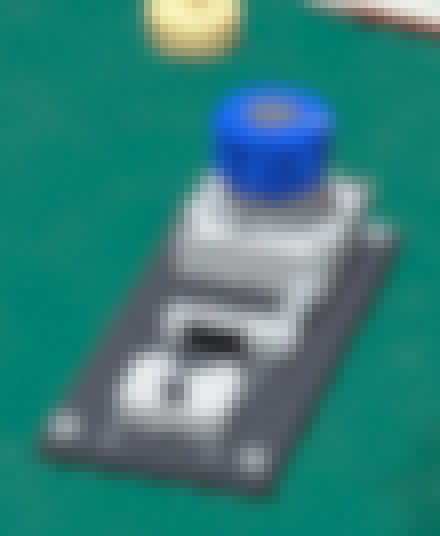

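```bash
cat >> h.py <<'E'
def rect(f,o,yaw,z,hx=.06,hy=.11,s=2000):
    # rectified plane z, clamp frame; image: x right = clamp x, up = clamp y ; s px per m
    W,H=int(2*hx*s),int(2*hy*s)
    j,i=np.meshgrid(np.arange(W),np.arange(H))
    cx=(j-W/2)/s; cy=-(i-H/2)/s
    c,sn=np.cos(yaw),np.sin(yaw)
    X=np.stack([o[0]+c*cx-sn*cy,o[1]+sn*cx+c*cy,np.full(cx.shape,z)],-1)
    Rm,p,fl=cam(f); q=(X-p)@Rm
    return cv2.remap(f["img"],(q[...,0]/q[...,2]*fl+f["cx"]).astype(np.float32),(q[...,1]/q[...,2]*fl+f["cy"]).astype(np.float32),cv2.INTER_CUBIC)
def load(n):
    z=np.load(n); return {c:{k:z[c+k] for k in("img","depth","vfov","cx","cy","position","orientation")} for c in("side","top")}
def grid(im,hx=.06,hy=.11,s=2000):
    im=im[...,::-1].copy()
    for k in range(-5,6):
        x=int((k*.01+hx)*s); cv2.line(im,(x,0),(x,im.shape[0]),(0,255,255) if k==0 else (90,90,90),1)
    for k in range(-10,11):
        y=int((-k*.01+hy)*s); cv2.line(im,(0,y),(im.shape[1],y),(0,255,255) if k%5==0 else (90,90,90),1)
    return im
E
python3 - <<'E'
from h import *
F=load('f0.npz')
B={"top":[(322.2,168.9),(317.2,192.0),(372.8,204.2),(378.2,180.6)],"side":[(303.2,208.2),(326.6,212.5),(342.7,184.6)]}
for c in B:
    P=np.array([at_z(F[c],b,.008) for b in B[c]]); print(c,np.round(P,4).tolist(), np.round(P[[0,1]].mean(0),4))
o=np.array([.544,-.063])
for c in F:
    print(c,"knob blue", at_z(F[c],{"top":(368.9,187.5),"side":(328.5,172.3)}[c],{"top":.070,"side":.061}[c]))
T=np.array([at_z(F["top"],b,.008) for b in B["top"]])
print(T.mean(0)); d=(T[0]-T[3]+T[1]-T[2]); yaw=np.arctan2(d[1],d[0])-np.pi/2; print(np.degrees(yaw), np.linalg.norm(T[0]-T[3]),np.linalg.norm(T[0]-T[1]))
o=T.mean(0)[:2]
for z in(.008,.02):
    im=np.hstack([grid(rect(F[c],o,yaw,z)) for c in("top","side")]); cv2.imwrite(f'pics/r{int(z*1000)}.png',im)
E
```

```text
top [[0.603, 0.0089, 0.008], [0.5321, 0.0245, 0.008], [0.4944, -0.1426, 0.008], [0.5664, -0.1608, 0.008]] [0.5675 0.0167 0.008 ]
side [[0.6008, 0.0096, 0.008], [0.5302, 0.0263, 0.008], [0.4907, -0.1378, 0.008]] [0.5655 0.018  0.008 ]
side knob blue [ 0.53541681 -0.11926319  0.061     ]
top knob blue [ 0.53535054 -0.12387059  0.07      ]
[ 0.54895536 -0.06750642  0.008     ]
-12.43515815072565 0.17358768466658736 0.07257358648642388
```

View pics/r8.png

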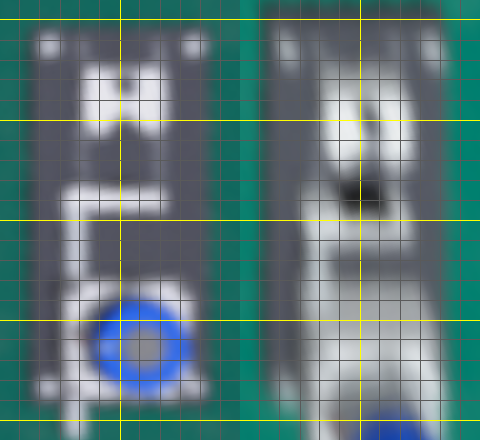

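View pics/r20.png

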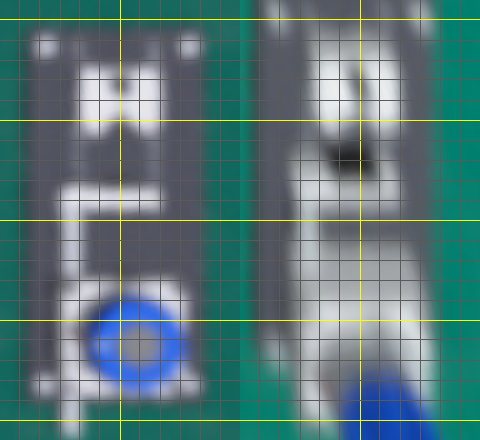

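```bash
python3 - <<'E'
from h import *
F=load('f0.npz')
for c,(x0,x1,y0,y1),z in(("top",(252,270,166,184),.042),("side",(294,312,230,256),.021)):
    f=F[c]; im=f["img"][y0:y1,x0:x1].astype(float)
    bg=np.median(im.reshape(-1,3),0); d=np.clip(im[...,0]-bg[0]-20,0,None)
    yy,xx=np.mgrid[y0:y1,x0:x1]; u=(d*xx).sum()/d.sum(); v=(d*yy).sum()/d.sum()
    print(c,u,v,at_z(f,(u,v),z), at_z(f,(u,v),.03))
# heights map top
f=F["top"]; Rm,p,fl=cam(f); v,u=np.mgrid[0:400,0:640]
q=np.stack([(u-f["cx"])/fl,(v-f["cy"])/fl,np.ones_like(u)],-1)*f["depth"][...,None]
X=q@Rm.T+p
for x in np.arange(.2,.95,.05):
    print(round(x,2),[ (int(1000*np.max(X[...,2][m])) if (m:=((abs(X[...,0]-x)<.025)&(abs(X[...,1]-y)<.025)&(f["depth"]>0))).any() else None) for y in np.arange(.65,-.4,-.05)])
E
```

```text
top 259.994362828835 173.2944994875299 [0.5832553  0.19307319 0.042     ] [0.5855859  0.19448631 0.03      ]
side 301.8466210579009 241.74914066410813 [0.58402015 0.19037246 0.021     ] [0.58253756 0.20225221 0.03      ]
0.2 [-689, -691, 384, 659, 671, 682, 691, 693, 700, -686, -690, -690, -693, -687, -686, -689, -685, -686, -689, -690, -690]
0.25 [-693, -691, 503, 659, 665, 665, 651, -687, -691, -690, -694, -687, -690, -691, -686, -692, -692, -690, -691, -688, -689]
0.3 [339, 530, 613, 630, -692, -690, -693, -692, -692, -688, -691, -690, -691, -694, -690, -691, -690, -694, -689, -689, -689]
0.35 [338, 317, -687, -689, -693, -691, -691, -691, -684, -689, -689, -692, -689, -691, -688, -693, -686, -684, -684, -683, -691]
0.4 [24, 26, 25, 31, 24, 7, 8, 7, 6, 8, 7, 6, 11, 8, 8, 9, 9, 8, 9, 20, 8]
0.45 [41, 30, 28, 33, 46, 6, 8, 8, 8, 29, 9, 8, 8, 7, 8, 8, 8, 8, 8, 21, 20]
0.5 [27, 22, 24, 21, 27, 7, 39, 10, 8, 7, 7, 9, 7, 11, 24, 78, 77, 8, 9, 16, 202]
0.55 [26, 25, 26, 26, 24, 66, 68, 8, 8, 6, 8, 7, 16, 30, 27, 79, 77, 8, 10, 22, 161]
0.6 [97, 52, 33, 32, 24, 66, 69, 43, 8, 52, 8, 8, 8, 25, 17, 14, 13, 9, 8, 33, 162]
0.65 [107, 84, 31, 32, 9, 65, 69, 30, 24, 29, 27, 25, 29, 26, 25, 23, 8, 7, 8, 10, 206]
0.7 [40, 41, 34, 30, 9, 97, 97, 30, 28, 29, 29, 29, 30, 34, 33, 27, 6, 8, 8, 9, 146]
0.75 [40, 41, 30, 28, 50, 98, 97, 29, 279, 29, 30, 29, 31, 32, 32, 28, 8, 9, 10, 11, 155]
0.8 [7, 218, 217, 8, 41, 90, 302, 302, 301, 291, 106, 118, 30, 231, 218, 186, 187, 188, 188, 184, 157]
0.85 [302, 315, 314, 304, 277, 281, 303, 304, 301, 313, 361, 250, 299, 310, 307, 284, 190, 189, 189, 190, 129]
0.9 [303, 314, 316, 299, 229, 227, 310, 310, 310, 309, 310, 250, 301, 308, 307, 279, 194, 189, 188, 187, 137]
```

View pics/top0.png

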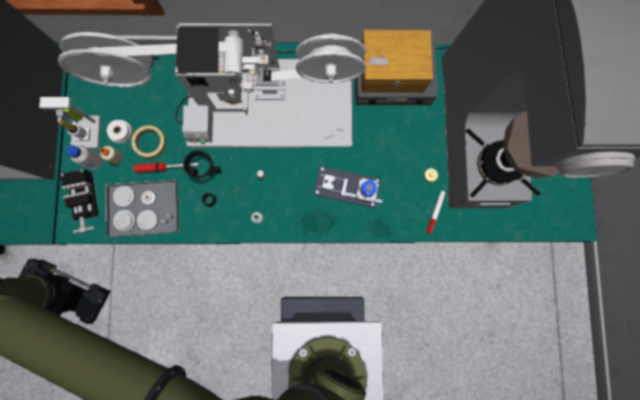

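>>> play_rows(
  fingers=60,
  rows=[
    [0.03, -0.037, -0.005, 0, 0, -0.13],
    [0.06, -0.076, -0.01, 0, 0, -0.27],
    [0.092, -0.116, -0.02, 0, 0, -0.41],
    [0.124, -0.156, -0.03, 0, 0, -0.55],
    [0.155, -0.196, -0.04, 0, 0, -0.69],
    [0.186, -0.236, -0.05, 0, 0, -0.83],
    [0.218, -0.276, -0.06, 0, 0, -0.97],
    [0.25, -0.316, -0.07, 0, 0, -1.11],
    [0.282, -0.357, -0.08, 0, 0, -1.25],
    [0.312, -0.396, -0.09, 0, 0, -1.363],
  ],
)

```text
time: 2.2
eef_pos: [0.572, 0.2065, 0.1467]
tcp_rot: [180.0, -0.0, 77.3]
wrist_force: [0.6, 0.9, -1.0]
width: 0.596
```

>>> play_rows(
  rows=[
    [0.002, -0.002, 0, 0, 0, 0],
    [0.0035, -0.004, -0.01, 0, 0, 0],
    [0.0035, -0.004, -0.025, 0, 0, 0],
    [0.0035, -0.004, -0.04, 0, 0, 0],
    [0.0035, -0.004, -0.055, 0, 0, 0],
    [0.0035, -0.004, -0.068, 0, 0, 0],
    [0.0035, -0.004, -0.074, 0, 0, 0],
    [0.0035, -0.004, -0.074, 0, 0, 0],
    [0.0035, -0.004, -0.074, 0, 0, 0],
    [0.0035, -0.004, -0.074, 0, 0, 0],
  ],
)

```text
time: 3.2
eef_pos: [0.575, 0.2042, 0.0734]
tcp_rot: [179.9, -0.1, 77.6]
wrist_force: [-0.1, 1.1, 0.2]
width: 0.601
```

```bash
python3 - <<'E'
from h import *
s=observe(); print(s["eef_pos"],s["tcp_rot"],s["time"],s["torque"])
for c in("side","top"):
    f=grab_frame(c); im=f["img"]
    u,v=proj(f,s["eef_pos"]); print(c,u,v, proj(f,[s["eef_pos"][0],s["eef_pos"][1],.042]),[ (x["position"],x["p"]) for x in finder.mark_of(c,"rod_center")[:1]])
    u,v=int(u),int(v); cv2.imwrite(f'pics/h1{c}.png',cv2.resize(im[v-40:v+50,u-50:u+50,::-1],None,fx=5,fy=5,interpolation=2))
a=[cv2.imread(f'pics/h1{c}.png') for c in("side","top")]; cv2.imwrite('pics/h1.png',cv2.resize(np.hstack(a),None,fx=.8,fy=.8))
E
```

```text
[0.57501084 0.20415555 0.07339818] [ 1.79924429e+02 -5.16820275e-02  7.75661751e+01] 3.2 [-0.08655073  0.04510151 -0.0314702 ]
side 304.4334560301115 228.7913836270783 (np.float64(304.5765011638762), np.float64(238.63525609804583)) [([302.2, 242.8], 0.68)]
top 254.82148121084364 174.04184200817565 (np.float64(256.178020303183), np.float64(176.0584159110739)) [([348.7, 188.5], 0.32)]
```

View pics/h1.png

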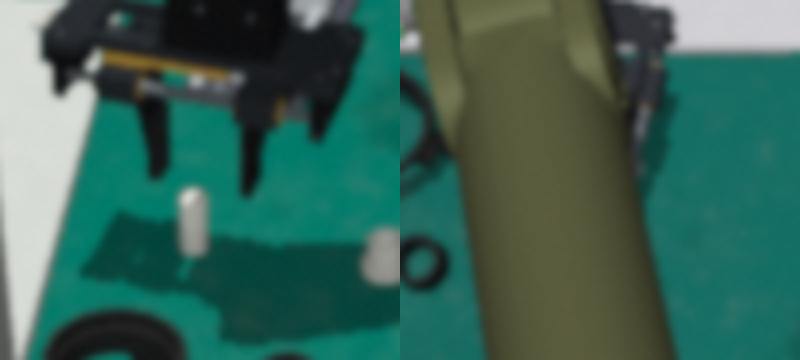

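>>> play_rows(
  rows=[
    [0.004, -0.006, 0, 0, 0, 0],
    [0.0085, -0.0125, 0, 0, 0, 0],
    [0.0085, -0.0125, 0, 0, 0, 0],
    [0.0085, -0.0125, -0.01, 0, 0, 0],
    [0.0085, -0.0125, -0.02, 0, 0, 0],
    [0.0085, -0.0125, -0.03, 0, 0, 0],
    [0.0085, -0.0125, -0.04, 0, 0, 0],
    [0.0085, -0.0125, -0.0484, 0, 0, 0],
    [0.0085, -0.0125, -0.0484, 0, 0, 0],
    [0.0085, -0.0125, -0.0484, 0, 0, 0],
  ],
)

```text
time: 4.4
eef_pos: [0.5828, 0.1914, 0.0239]
tcp_rot: [-180.0, 0.0, 77.6]
wrist_force: [-0.5, -0.7, -0.4]
width: 0.597
```

```bash
python3 - <<'E'
from h import *
s=observe(); print(s["eef_pos"],s["tcp_rot"],s["time"],s["torque"])
f=grab_frame("side"); im=f["img"]
u,v=proj(f,s["eef_pos"]); print(u,v)
u,v=int(u),int(v); cv2.imwrite(f'pics/h2.png',cv2.resize(im[v-30:v+40,u-40:u+40,::-1],None,fx=8,fy=8,interpolation=2))
E
```

```text
[0.5827931  0.1914312  0.02388177] [-1.79988252e+02  2.18702300e-02  7.75707882e+01] 4.4 [-0.09829678  0.04106425 -0.01272985]
302.24780133258434 241.13842119849505
```

View pics/h2.png

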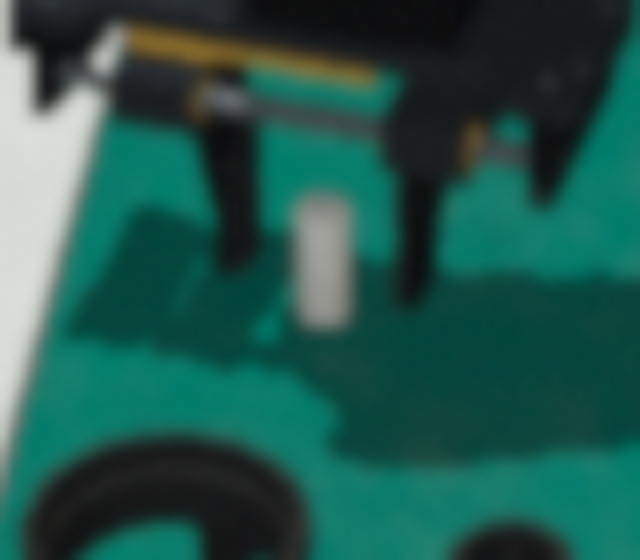

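```bash
python3 - <<'E'
from h import *
F=load('f0.npz');f=F["side"]
print(at_z(f,(302.3,246.8),.013),at_z(f,(302.4,252.0),.0),at_z(f,(302.4,235.),.042))
print(proj(f,[.583,.1915+.0095,.013]),proj(f,[.583,.1915+.009,0]))
E
```

```text
[0.58165532 0.20162547 0.013     ] [0.58095713 0.2070739  0.        ] [0.58243566 0.18877738 0.042     ]
(np.float64(301.81909169090943), np.float64(246.62903383372318)) (np.float64(301.9115275980339), np.float64(250.4261346839981))
```

>>> play_rows(
  rows=[
    [0.0005, 0.002, 0, 0, 0, 0],
    [0.001, 0.004, 0.0005, 0, 0, 0],
    [0.001, 0.004, 0.001, 0, 0, 0],
    [0.001, 0.004, 0.001, 0, 0, 0],
    [0.001, 0.004, 0.001, 0, 0, 0],
    [0.001, 0.004, 0.001, 0, 0, 0],
    [0.001, 0.004, 0.001, 0, 0, 0],
    [0.001, 0.004, 0.001, 0, 0, 0],
    [0.001, 0.004, 0.001, 0, 0, 0],
    [0.001, 0.004, 0.001, 0, 0, 0],
  ],
)

```text
time: 5.45
eef_pos: [0.5839, 0.1954, 0.0252]
tcp_rot: [180.0, 0.0, 77.6]
wrist_force: [0.4, 0.5, 0.3]
width: 0.602
```

>>> play_rows(
  fingers=0,
  rows=[
    [0, 0, 0, 0, 0, 0],
    [0, 0, 0, 0, 0, 0],
    [0, 0, 0, 0, 0, 0],
    [0, 0, 0, 0, 0, 0],
    [0, 0, 0, 0, 0, 0],
    [0, 0, 0, 0, 0, 0],
    [0, 0, 0, 0, 0, 0],
    [0, 0, 0, 0, 0, 0],
    [0, 0, 0, 0, 0, 0],
    [0, 0, 0, 0, 0, 0],
  ],
)

```text
time: 6.45
eef_pos: [0.5839, 0.1954, 0.0251]
tcp_rot: [180.0, 0.0, 77.6]
wrist_force: [0.0, -0.0, -0.1]
width: 0.2
```

>>> play_rows(
  rows=[
    [0, 0, 0.015, 0, 0, 0],
    [0, -0.005, 0.035, 0, 0, 0],
    [-0.003, -0.03, 0.05, 0, 0, 0],
    [-0.007, -0.06, 0.06, 0, 0, 0],
    [-0.012, -0.1, 0.06, 0, 0, 0],
    [-0.017, -0.14, 0.06, 0, 0, 0],
    [-0.022, -0.18, 0.06, 0, 0, 0],
    [-0.025, -0.21, 0.06, 0, 0, 0],
    [-0.027, -0.225, 0.06, 0, 0, 0],
    [-0.027, -0.225, 0.06, 0, 0, 0],
  ],
)

```text
time: 7.45
eef_pos: [0.5568, -0.0319, 0.0859]
tcp_rot: [179.9, 0.0, 77.3]
wrist_force: [-0.3, 0.3, -1.0]
width: 0.197
```

```bash
cat > look.py <<'E'
from h import *
import sys
n=sys.argv[1]; c=sys.argv[2]; x0,x1,y0,y1=map(int,sys.argv[3:7]); s=float(sys.argv[7])
o=observe(); print(np.round(o["eef_pos"],4),np.round(o["tcp_rot"],2),round(o["time"],2),np.round(o["wrist_force"],2),np.round(o["torque"],3),round(o["width"],3),np.round(o["joints"],1))
f=grab_frame(c); print(proj(f,o["eef_pos"]))
cv2.imwrite(f'pics/{n}.png',cv2.resize(f["img"][y0:y1,x0:x1,::-1],None,fx=s,fy=s,interpolation=2))
E
python3 look.py a1 side 280 360 150 225 8
```

```text
[ 0.5568 -0.0319  0.0859] [1.7995e+02 1.0000e-02 7.7330e+01] 7.45 [-0.33  0.28 -1.04] [-0.141  0.018 -0.04 ] 0.197 [-22.7  15.   26.4 107.1  -7.6  59.6  -5.8]
(np.float64(319.2861706390213), np.float64(179.06633690980362))
```

View pics/a1.png

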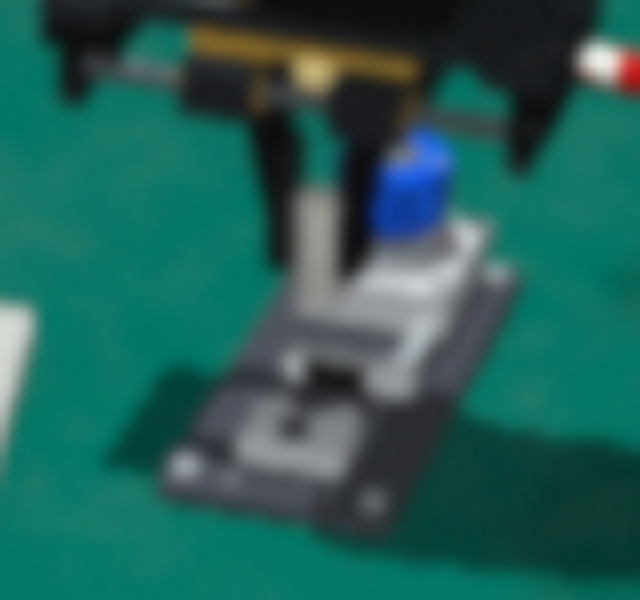

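```bash
python3 - <<'E'
from h import *
F=load('f0.npz');f=F["side"]
t=np.array([.5568,-.0319,.0859]); a=np.array([.215,.977,0])
for k in(-.004,0,.004):
    b=t+a*k; print(k,"front bottom",np.round(proj(f,[b[0],b[1]+.009,.0607]),1),"top centre",np.round(proj(f,[b[0],b[1],.1027]),1),"top front",np.round(proj(f,[b[0],b[1]+.009,.1027]),1))
def loc(X):
    d=X[:2]-np.array([.549,-.0675]); y=np.radians(-12.43); return np.round([np.cos(y)*d[0]+np.sin(y)*d[1],-np.sin(y)*d[0]+np.cos(y)*d[1]],4)
for n,p,z in(("apexdark",(317.1,203.1),.02),("mouth",(319,199.6),.02),("vfrontL",(309.7,206),.02),("jawtop",(321.8,195.2),.02),("jawbot",(321,199.),.008)):
    print(n,loc(at_z(f,p,z)))
E
python3 - <<'E'
import cv2,numpy as np
a=cv2.imread('pics/side0.png')[185:222,295:345]
cv2.imwrite('pics/v0.png',cv2.resize(a,None,fx=14,fy=14,interpolation=2))
E
```

```text
-0.004 front bottom [319.4 187.3] top centre [319.7 173.5] top front [319.5 175. ]
0 front bottom [319. 188.] top centre [319.3 174.1] top front [319.  175.6]
0.004 front bottom [318.6 188.6] top centre [318.9 174.7] top front [318.6 176.3]
apexdark [-0.0024  0.0653]
mouth [-0.002   0.0451]
vfrontL [0.0135 0.0868]
jawtop [-0.0027  0.0186]
jawbot [-0.0012  0.0218]
```

View pics/v0.png

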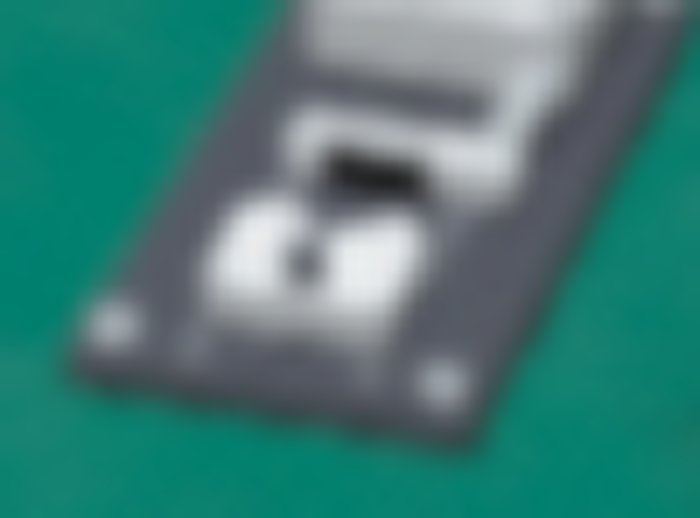

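>>> play_rows(
  rows=[
    [0, 0, -0.008, 0, 0, 0],
    [0, 0, -0.016, 0, 0, 0],
    [0, 0, -0.024, 0, 0, 0],
    [0, 0, -0.03, 0, 0, 0],
    [0, 0, -0.035, 0, 0, 0],
    [0, 0, -0.038, 0, 0, 0],
    [0, 0, -0.041, 0, 0, 0],
    [0, 0, -0.044, 0, 0, 0],
    [0, 0, -0.047, 0, 0, 0],
    [0, 0, -0.047, 0, 0, 0],
  ],
)

```text
time: 8.5
eef_pos: [0.5566, -0.0296, 0.0378]
tcp_rot: [-180.0, 0.0, 77.6]
wrist_force: [-0.6, 0.4, -0.9]
width: 0.194
```

```bash
python3 look.py a2 side 295 345 165 220 10
```

```text
[ 0.5566 -0.0296  0.0378] [-1.7998e+02  1.0000e-02  7.7560e+01] 8.5 [-0.6   0.44 -0.88] [-0.104  0.144  0.011] 0.194 [-21.8  18.6  25.6 109.1  -9.7  54.4  -4.2]
(np.float64(319.22415214648925), np.float64(193.3945588883317))
```

View pics/a2.png

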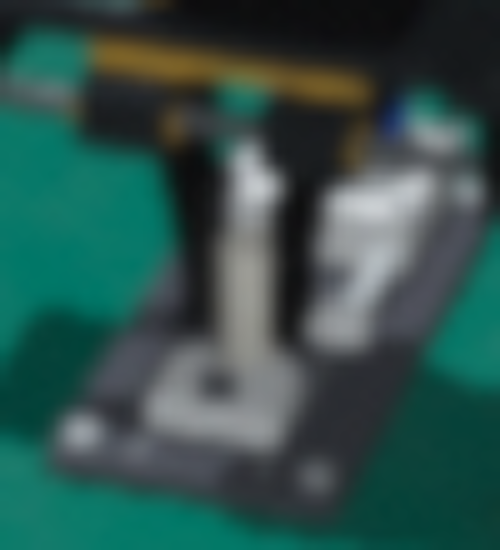

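>>> play_rows(
  rows=[
    [0.0002, 0.0005, -0.0005, 0, 0, 0],
    [0.0002, 0.001, -0.001, 0, 0, 0],
    [0.0003, 0.0015, -0.0015, 0, 0, 0],
    [0.0004, 0.002, -0.002, 0, 0, 0],
    [0.0005, 0.0024, -0.0025, 0, 0, 0],
    [0.0006, 0.0028, -0.0025, 0, 0, 0],
    [0.0007, 0.0032, -0.0025, 0, 0, 0],
    [0.0008, 0.0036, -0.0025, 0, 0, 0],
    [0.0009, 0.004, -0.0025, 0, 0, 0],
    [0.0009, 0.004, -0.0025, 0, 0, 0],
  ],
)

```text
time: 9.55
eef_pos: [0.5578, -0.0254, 0.0357]
tcp_rot: [180.0, -0.0, 77.6]
wrist_force: [-0.3, -0.2, -1.4]
width: 0.195
```

>>> play_rows(
  rows=[
    [0.0001, 0.0003, 0, 0, 0, 0],
    [0.0001, 0.0006, 0, 0, 0, 0],
    [0.0002, 0.0009, 0, 0, 0, 0],
    [0.0003, 0.0012, 0, 0, 0, 0],
    [0.0003, 0.0015, 0, 0, 0, 0],
    [0.0004, 0.0018, 0, 0, 0, 0],
    [0.0004, 0.002, 0, 0, 0, 0],
    [0.0004, 0.002, 0, 0, 0, 0],
    [0.0004, 0.002, 0, 0, 0, 0],
    [0.0004, 0.002, 0, 0, 0, 0],
  ],
)

```text
time: 10.55
eef_pos: [0.5579, -0.0242, 0.0356]
tcp_rot: [-180.0, 0.0, 77.5]
wrist_force: [-1.5, -4.7, -0.4]
width: 0.197
```

>>> play_rows(
  rows=[
    [-0.0002, -0.001, 0, 0, 0, 0],
    [-0.0004, -0.002, 0, 0, 0, 0],
    [-0.0007, -0.003, 0, 0, 0, 0],
    [-0.0007, -0.003, -0.0003, 0, 0, 0],
    [-0.0007, -0.003, -0.0006, 0, 0, 0],
    [-0.0007, -0.003, -0.0009, 0, 0, 0],
    [-0.0007, -0.003, -0.0012, 0, 0, 0],
    [-0.0007, -0.003, -0.0015, 0, 0, 0],
    [-0.0007, -0.003, -0.0015, 0, 0, 0],
    [-0.0007, -0.003, -0.0015, 0, 0, 0],
  ],
)

```text
time: 11.55
eef_pos: [0.5575, -0.0265, 0.0341]
tcp_rot: [180.0, 0.0, 77.6]
wrist_force: [0.4, 0.2, -0.3]
width: 0.198
```

>>> play_rows(
  rows=[
    [0, 0, -0.0002, 0, 0, 0],
    [0, 0, -0.0004, 0, 0, 0],
    [0, 0, -0.0006, 0, 0, 0],
    [0, 0, -0.0008, 0, 0, 0],
    [0, 0, -0.001, 0, 0, 0],
    [0, 0, -0.0012, 0, 0, 0],
    [0, 0, -0.0012, 0, 0, 0],
    [0, 0, -0.0012, 0, 0, 0],
    [0, 0, -0.0012, 0, 0, 0],
    [0, 0, -0.0012, 0, 0, 0],
  ],
)

```text
time: 12.55
eef_pos: [0.5575, -0.0265, 0.0331]
tcp_rot: [180.0, -0.0, 77.6]
wrist_force: [-0.6, 0.4, 2.0]
width: 0.195
```

>>> play_rows(
  fingers=38,
  rows=[
    [0, 0, 0, 0, 0, 0],
    [0, 0, 0, 0, 0, 0],
    [0, 0, 0, 0, 0, 0],
    [0, 0, 0, 0, 0, 0],
    [0, 0, 0, 0, 0, 0],
    [0, 0, 0, 0, 0, 0],
    [0, 0, 0.005, 0, 0, 0],
    [0, 0, 0.015, 0, 0, 0],
    [0, 0, 0.03, 0, 0, 0],
    [0, 0, 0.045, 0, 0, 0],
  ],
)

```text
time: 13.55
eef_pos: [0.5578, -0.0266, 0.0797]
tcp_rot: [179.9, -0.0, 77.6]
wrist_force: [-0.7, -0.1, 0.3]
width: 0.375
```

```bash
python3 look.py a3 side 295 345 155 220 9
```

```text
[ 0.5578 -0.0266  0.0797] [ 1.7995e+02 -1.0000e-02  7.7560e+01] 13.55 [-0.65 -0.05  0.29] [-0.126  0.051  0.003] 0.375 [-22.9  15.5  26.2 107.3  -7.9  58.9  -5.9]
(np.float64(318.7926941767521), np.float64(181.7832254695851))
```

View pics/a3.png

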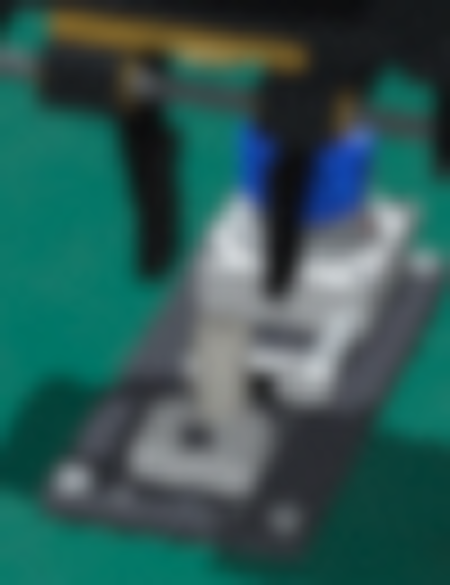

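```bash
python3 - <<'E'
from h import *
F=load('f0.npz')
print(at_z(F["top"],(369.1,186.9),.072),at_z(F["side"],(328.5,168.5),.072))
for c,(x0,x1,y0,y1) in(("top",(355,382,174,202)),("side",(315,342,160,184))):
    im=F[c]["img"].astype(float); w=np.clip(im[...,2]-im[...,0]*.5-im[...,1]*.5-25,0,60); 
    b=np.zeros_like(w); b[y0:y1,x0:x1]=w[y0:y1,x0:x1]
    m=(b>25).astype(np.uint8); cn=cv2.findContours(m,0,2)[0]; k=max(cn,key=cv2.contourArea); h=cv2.convexHull(k)
    obs=(cv2.fillConvexPoly(np.zeros_like(m),h,1)); M=cv2.moments(obs,True); uv=np.array([M['m10']/M['m00'],M['m01']/M['m00']])
    # model silhouette centroid
    th=np.linspace(0,2*np.pi,60); xy=np.array([.535,-.122])
    for it in range(4):
        P=np.array([proj(F[c],[xy[0]+.022*np.cos(t),xy[1]+.022*np.sin(t),z]) for t in th for z in(.046,.072)],np.float32)
        hm=cv2.convexHull(P); MM=cv2.moments(hm); mu=np.array([MM['m10']/MM['m00'],MM['m01']/MM['m00']])
        xy=xy+(at_z(F[c],uv,.06)-at_z(F[c],mu,.06))[:2]
    print(c,uv,M['m00'],MM['m00'],xy)
E
```

```text
[ 0.53677733 -0.1242244   0.072     ] [ 0.53586559 -0.12373227  0.072     ]
top [368.87610619 187.24778761] 226.0 204.37740543973632 [ 0.5376735  -0.12507373]
side [328.38912134 171.48535565] 239.0 178.175066040596 [ 0.53635972 -0.1281942 ]
```

>>> play_rows(
  fingers=80,
  rows=[
    [0, 0, 0.02, 0, 0, 0],
    [-0.004, -0.02, 0.035, 0, 0, 0],
    [-0.009, -0.04, 0.04, 0, 0, 0],
    [-0.013, -0.06, 0.04, 0, 0, 0],
    [-0.017, -0.08, 0.04, 0, 0, 0],
    [-0.021, -0.097, 0.04, 0, 0, 0],
    [-0.0213, -0.0984, 0.04, 0, 0, 0],
    [-0.0213, -0.0984, 0.035, 0, 0, 0],
    [-0.0213, -0.0984, 0.03, 0, 0, 0],
    [-0.0213, -0.0984, 0.03, 0, 0, 0],
  ],
)

```text
time: 14.6
eef_pos: [0.5357, -0.1236, 0.1069]
tcp_rot: [-179.9, -0.0, 77.7]
wrist_force: [1.3, 0.1, -0.3]
width: 0.801
```

```bash
python3 look.py b1 side 285 365 135 220 7; python3 look.py b1t top 300 420 140 230 5
```

```text
[ 0.5357 -0.1236  0.1069] [-179.89   -0.     77.67] 14.6 [ 1.28  0.12 -0.3 ] [-0.105  0.034 -0.02 ] 0.801 [-16.4  12.9  30.  107.1  -7.3  62.    4.1]
(np.float64(328.70169302327776), np.float64(158.56488638928556))
[ 0.5359 -0.1238  0.1072] [-179.92    0.     77.66] 14.65 [ 0.47 -0.12 -0.29] [-0.078  0.086  0.056] 0.8 [-16.4  12.9  30.  107.1  -7.3  62.    4.1]
(np.float64(370.57193412689395), np.float64(185.19947449909787))
```

View pics/b1.png

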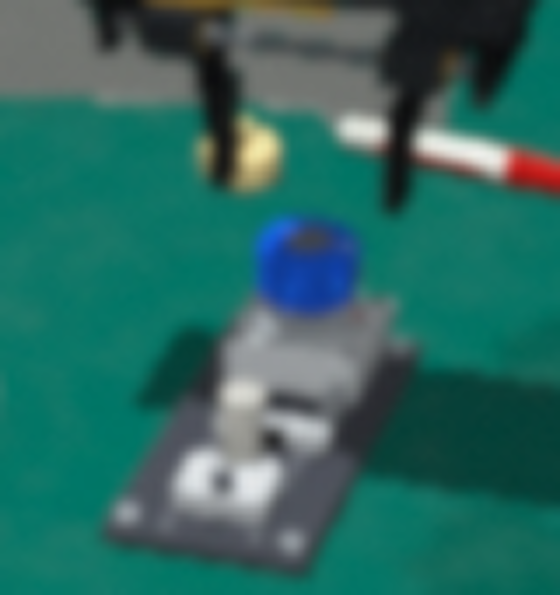

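View pics/b1t.png

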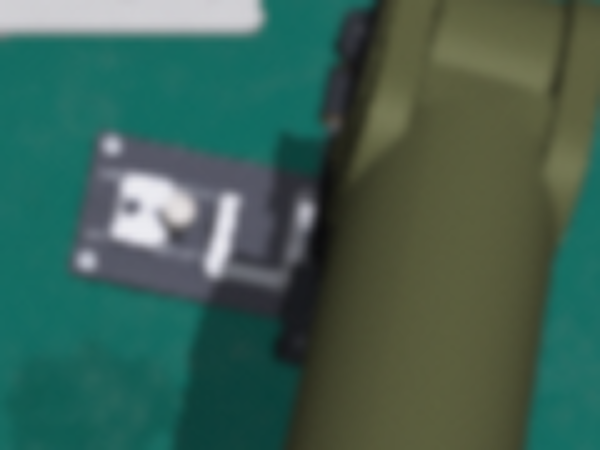

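>>> play_rows(
  rows=[
    [0.0007, -0.0012, -0.008, 0, 0, 0],
    [0.0007, -0.0012, -0.016, 0, 0, 0],
    [0.0007, -0.0012, -0.024, 0, 0, 0],
    [0.0007, -0.0012, -0.032, 0, 0, 0],
    [0.0007, -0.0012, -0.04, 0, 0, 0],
    [0.0007, -0.0012, -0.047, 0, 0, 0],
    [0.0007, -0.0012, -0.053, 0, 0, 0],
    [0.0007, -0.0012, -0.054, 0, 0, 0],
    [0.0007, -0.0012, -0.054, 0, 0, 0],
    [0.0007, -0.0012, -0.054, 0, 0, 0],
  ],
)

```text
time: 15.7
eef_pos: [0.5372, -0.1262, 0.0543]
tcp_rot: [180.0, -0.0, 77.6]
wrist_force: [-0.7, 0.3, -0.3]
width: 0.798
```

```bash
python3 look.py b2 side 285 365 135 220 7
```

```text
[ 0.5372 -0.1262  0.0543] [179.96  -0.    77.57] 15.7 [-0.72  0.33 -0.27] [-0.06   0.113 -0.004] 0.798 [-15.2  17.   29.3 109.4  -9.9  56.    6.2]
(np.float64(328.0716568609364), np.float64(173.0648803864578))
```

View pics/b2.png

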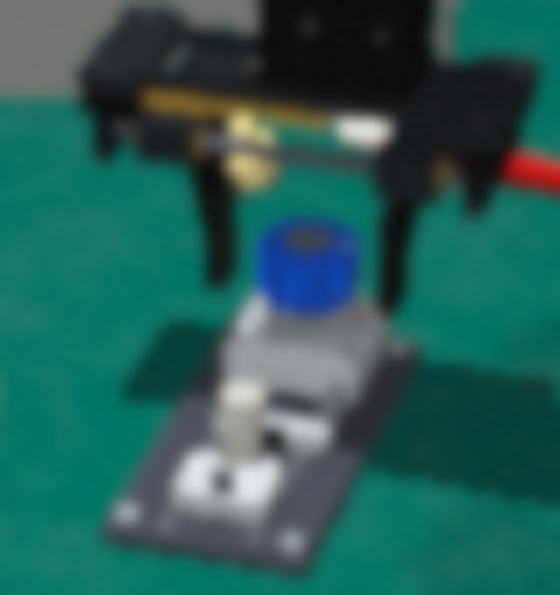

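>>> play_rows(
  fingers=0,
  rows=[
    [0, 0, 0, 0, 0, 0],
    [0, 0, 0, 0, 0, 0],
    [0, 0, 0, 0, 0, 0],
    [0, 0, 0, 0, 0, 0],
    [0, 0, 0, 0, 0, 0],
    [0, 0, 0, 0, 0, 0],
    [0, 0, 0, 0, 0, 0],
    [0, 0, 0, 0, 0, 0],
    [0, 0, 0, 0, 0, 0],
    [0, 0, 0, 0, 0, 0],
  ],
)

```text
time: 16.75
eef_pos: [0.5354, -0.1258, 0.0538]
tcp_rot: [-179.8, -0.0, 77.6]
wrist_force: [-4.8, 1.7, 4.6]
width: 0.5
```

```bash
python3 look.py b3 side 285 365 135 220 7
```

```text
[ 0.5354 -0.1258  0.0538] [-1.7982e+02 -2.0000e-02  7.7570e+01] 16.75 [-4.78  1.71  4.6 ] [0.233 1.396 0.052] 0.5 [-15.2  17.   29.3 109.5  -9.9  56.2   6.3]
(np.float64(328.616299230176), np.float64(173.28099628343696))
```

>>> play_rows(
  rows=[
    [-0.0009, 0.0002, 0, 0, 0, 0],
    [-0.0018, 0.0004, 0, 0, 0, 0],
    [-0.0018, 0.0004, 0, 0, 0, -0.02],
    [-0.0018, 0.0004, 0, 0, 0, -0.05],
    [-0.0018, 0.0004, 0, 0, 0, -0.08],
    [-0.0018, 0.0004, 0, 0, 0, -0.11],
    [-0.0018, 0.0004, 0, 0, 0, -0.14],
    [-0.0018, 0.0004, 0, 0, 0, -0.17],
    [-0.0018, 0.0004, 0, 0, 0, -0.2],
    [-0.0018, 0.0004, 0, 0, 0, -0.2],
  ],
)

```text
time: 17.8
eef_pos: [0.5347, -0.1256, 0.0539]
tcp_rot: [-180.0, -0.0, 66.0]
wrist_force: [-2.2, 1.7, 3.0]
width: 0.496
```

```bash
python3 look.py b4 side 285 365 135 220 7
```

```text
[ 0.5347 -0.1256  0.0539] [-179.96   -0.     66.03] 17.8 [-2.19  1.74  2.95] [0.206 0.941 0.063] 0.496 [-16.8  17.   31.2 109.8 -10.6  56.1  -4.8]
(np.float64(328.83173819929056), np.float64(173.30219387786053))
```

View pics/b4.png

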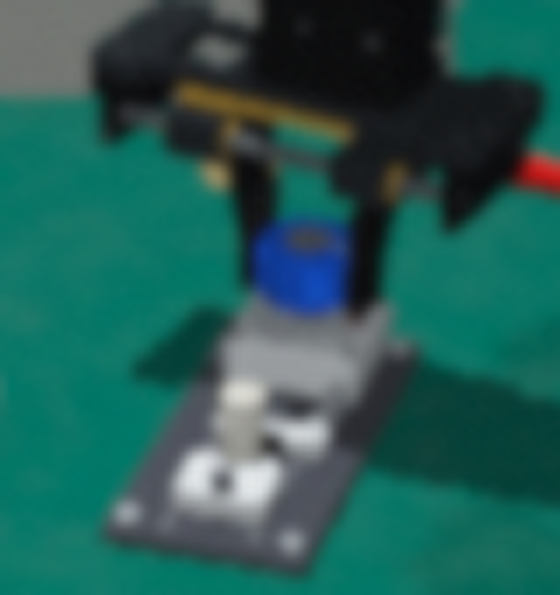

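>>> play_rows(
  rows=[
    [-0.0005, 0.0003, 0, 0, 0, -0.015],
    [-0.0005, 0.0003, 0, 0, 0, -0.03],
    [-0.0005, 0.0003, 0, 0, 0, -0.045],
    [-0.0005, 0.0003, 0, 0, 0, -0.06],
    [-0.0005, 0.0003, 0, 0, 0, -0.075],
    [-0.0005, 0.0003, 0, 0, 0, -0.09],
    [-0.0005, 0.0003, 0, 0, 0, -0.105],
    [-0.0005, 0.0003, 0, 0, 0, -0.12],
    [-0.0005, 0.0003, 0, 0, 0, -0.135],
    [-0.0005, 0.0003, 0, 0, 0, -0.15],
  ],
)

```text
time: 18.85
eef_pos: [0.5343, -0.1253, 0.0539]
tcp_rot: [-180.0, 0.0, 57.4]
wrist_force: [-4.5, 0.8, 2.0]
width: 0.498
```

```bash
cat > st.py <<'E'
from h import *
o=observe(); print(np.round(o["eef_pos"],4),np.round(o["tcp_rot"],2),round(o["time"],2),np.round(o["wrist_force"],2),np.round(o["torque"],3),round(o["width"],3),np.round(o["joints"][6],1),"turned",round(np.radians(77.57-o["tcp_rot"][2]),3))
E
python3 st.py
```

```text
[ 0.5343 -0.1253  0.0539] [-1.7996e+02  1.0000e-02  5.7440e+01] 18.85 [-4.47  0.83  1.96] [0.259 1.107 0.31 ] 0.498 -13.0 turned 0.351
```

>>> play_rows(
  rows=[
    [-0.0008, 0.0002, 0, 0, 0, -0.015],
    [-0.0012, 0.0002, 0, 0, 0, -0.03],
    [-0.0012, 0.0002, 0, 0, 0, -0.045],
    [-0.0012, 0.0002, 0, 0, 0, -0.06],
    [-0.0012, 0.0002, 0, 0, 0, -0.075],
    [-0.0012, 0.0002, 0, 0, 0, -0.09],
    [-0.0012, 0.0002, 0, 0, 0, -0.105],
    [-0.0012, 0.0002, 0, 0, 0, -0.12],
    [-0.0012, 0.0002, 0, 0, 0, -0.135],
    [-0.0012, 0.0002, 0, 0, 0, -0.15],
  ],
)

```text
time: 19.85
eef_pos: [0.5337, -0.125, 0.054]
tcp_rot: [180.0, -0.0, 48.9]
wrist_force: [2.7, 1.7, -3.6]
width: 0.499
```

```bash
python3 st.py
```

```text
[ 0.5337 -0.125   0.054 ] [ 1.7997e+02 -3.0000e-02  4.8860e+01] 19.85 [ 2.65  1.71 -3.62] [ 0.259 -0.433  0.212] 0.499 -21.1 turned 0.501
```

>>> play_rows(
  rows=[
    [0.0003, 0, 0, 0, 0, -0.014],
    [0.0003, 0, 0, 0, 0, -0.028],
    [0.0003, 0, 0, 0, 0, -0.042],
    [0.0003, 0, 0, 0, 0, -0.056],
    [0.0003, 0, 0, 0, 0, -0.07],
    [0.0003, 0, 0, 0, 0, -0.084],
    [0.0003, 0, 0, 0, 0, -0.098],
    [0.0003, 0, 0, 0, 0, -0.112],
    [0.0003, 0, 0, 0, 0, -0.126],
    [0.0003, 0, 0, 0, 0, -0.14],
  ],
)

```text
time: 20.85
eef_pos: [0.5335, -0.1248, 0.054]
tcp_rot: [-180.0, -0.0, 40.9]
wrist_force: [0.0, 3.6, -0.8]
width: 0.501
```

```bash
python3 look.py b5 side 285 365 135 220 7; python3 st.py
```

```text
[ 0.5335 -0.1248  0.054 ] [-179.95   -0.     40.85] 20.85 [ 0.02  3.6  -0.84] [0.93  0.198 0.301] 0.501 [-20.4  17.5  35.4 110.1 -12.1  56.2 -28.7]
(np.float64(329.2133669434146), np.float64(173.43636715311874))
[ 0.5335 -0.1248  0.054 ] [-179.95    0.     40.82] 20.9 [-0.55  4.59 -0.87] [0.97  0.132 0.188] 0.497 -28.7 turned 0.641
```

View pics/b5.png

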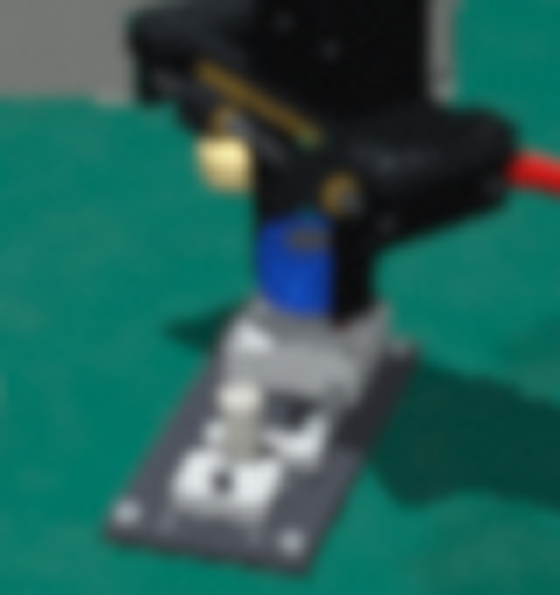

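>>> play_rows(
  rows=[
    [0, 0.0008, 0, 0, 0, -0.01],
    [0, 0.0008, 0, 0, 0, -0.02],
    [0, 0.0008, 0, 0, 0, -0.03],
    [0, 0.0008, 0, 0, 0, -0.04],
    [0, 0.0008, 0, 0, 0, -0.05],
    [0, 0.0008, 0, 0, 0, -0.06],
    [0, 0.0008, 0, 0, 0, -0.07],
    [0, 0.0008, 0, 0, 0, -0.08],
    [0, 0.0008, 0, 0, 0, -0.09],
    [0, 0.0008, 0, 0, 0, -0.1],
  ],
)

```text
time: 21.9
eef_pos: [0.5333, -0.1245, 0.0539]
tcp_rot: [-180.0, 0.0, 35.1]
wrist_force: [-3.0, 2.3, 1.5]
width: 0.501
```

```bash
python3 st.py;  python3 look.py b6 side 285 365 135 220 7; python3 st.py
```

```text
[ 0.5333 -0.1245  0.0539] [-1.7998e+02  3.0000e-02  3.5130e+01] 21.9 [-2.98  2.34  1.51] [0.725 0.837 0.515] 0.501 -34.1 turned 0.741
[ 0.5333 -0.1245  0.0539] [-1.7998e+02  3.0000e-02  3.5130e+01] 21.9 [-2.98  2.34  1.51] [0.725 0.837 0.515] 0.501 [-21.3  17.6  36.4 110.1 -12.5  56.2 -34.1]
(np.float64(329.25558140799916), np.float64(173.49728040833932))
[ 0.5333 -0.1244  0.0539] [-1.7997e+02  3.0000e-02  3.5110e+01] 21.95 [-3.69  3.18  2.28] [0.674 0.843 0.405] 0.497 -34.2 turned 0.741
```

View pics/b6.png

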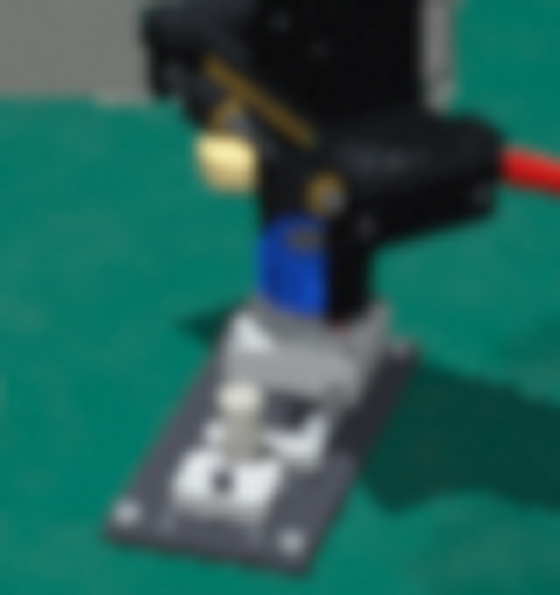

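>>> play_rows(
  rows=[
    [-0.0006, 0.0005, 0, 0, 0, -0.01],
    [-0.0006, 0.0005, 0, 0, 0, -0.02],
    [-0.0006, 0.0005, 0, 0, 0, -0.03],
    [-0.0006, 0.0005, 0, 0, 0, -0.04],
    [-0.0006, 0.0005, 0, 0, 0, -0.05],
    [-0.0006, 0.0005, 0, 0, 0, -0.06],
    [-0.0006, 0.0005, 0, 0, 0, -0.07],
    [-0.0006, 0.0005, 0, 0, 0, -0.08],
    [-0.0006, 0.0005, 0, 0, 0, -0.09],
    [-0.0006, 0.0005, 0, 0, 0, -0.1],
  ],
)

```text
time: 22.95
eef_pos: [0.5331, -0.1241, 0.054]
tcp_rot: [180.0, -0.0, 29.4]
wrist_force: [-1.0, 1.0, -1.2]
width: 0.497
```

```bash
python3 st.py
```

```text
[ 0.5331 -0.1241  0.054 ] [179.98  -0.    29.38] 22.95 [-1.05  0.98 -1.19] [0.107 0.36  0.516] 0.497 -39.6 turned 0.841
```

>>> play_rows(
  rows=[
    [0, 0, 0, 0, 0, -0.008],
    [0, 0, 0, 0, 0, -0.016],
    [0, 0, 0, 0, 0, -0.024],
    [0, 0, 0, 0, 0, -0.032],
    [0, 0, 0, 0, 0, -0.04],
    [0, 0, 0, 0, 0, -0.048],
    [0, 0, 0, 0, 0, -0.056],
    [0, 0, 0, 0, 0, -0.064],
    [0, 0, 0, 0, 0, -0.072],
    [0, 0, 0, 0, 0, -0.08],
  ],
)

```text
time: 23.95
eef_pos: [0.533, -0.1239, 0.054]
tcp_rot: [-180.0, 0.0, 24.8]
wrist_force: [-0.5, 1.2, 0.1]
width: 0.493
```

```bash
python3 st.py;  python3 look.py b7 side 285 365 135 220 7; python3 st.py
```

```text
[ 0.533  -0.1239  0.054 ] [-179.99    0.     24.81] 23.95 [-0.54  1.23  0.08] [0.162 0.411 0.341] 0.493 -43.9 turned 0.921
[ 0.533  -0.1239  0.054 ] [-179.99    0.     24.81] 23.95 [-0.54  1.23  0.08] [0.162 0.411 0.341] 0.493 [-22.9  17.9  38.2 110.2 -13.2  56.3 -43.9]
(np.float64(329.3447133942913), np.float64(173.575938092163))
[ 0.533  -0.1238  0.0539] [-1.7999e+02  1.0000e-02  2.4790e+01] 24.0 [-1.12  0.76  0.13] [0.214 0.38  0.3  ] 0.498 -43.9 turned 0.921
```

View pics/b7.png

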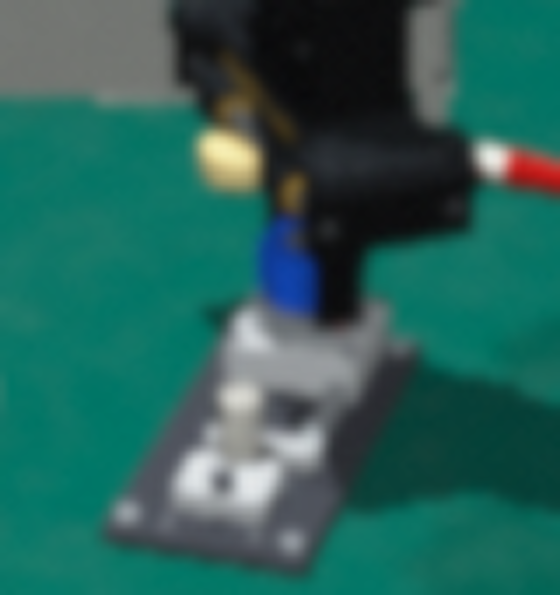

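>>> play_rows(
  rows=[
    [0, 0, 0, 0, 0, -0.008],
    [0, 0, 0, 0, 0, -0.016],
    [0, 0, 0, 0, 0, -0.024],
    [0, 0, 0, 0, 0, -0.032],
    [0, 0, 0, 0, 0, -0.04],
    [0, 0, 0, 0, 0, -0.048],
    [0, 0, 0, 0, 0, -0.056],
    [0, 0, 0, 0, 0, -0.064],
    [0, 0, 0, 0, 0, -0.072],
    [0, 0, 0, 0, 0, -0.08],
  ],
)

```text
time: 25.0
eef_pos: [0.5329, -0.1236, 0.0539]
tcp_rot: [-180.0, 0.0, 20.2]
wrist_force: [-2.3, 2.0, 0.2]
width: 0.497
```

```bash
python3 st.py
```

```text
[ 0.5329 -0.1236  0.0539] [-1.7997e+02  2.0000e-02  2.0240e+01] 25.0 [-2.27  2.05  0.22] [0.634 0.71  0.184] 0.497 -48.2 turned 1.001
```

>>> play_rows(
  rows=[
    [-0.0003, 0.0003, 0, 0, 0, -0.006],
    [-0.0003, 0.0003, 0, 0, 0, -0.012],
    [-0.0003, 0.0003, 0, 0, 0, -0.018],
    [-0.0003, 0.0003, 0, 0, 0, -0.024],
    [-0.0003, 0.0003, 0, 0, 0, -0.03],
    [-0.0003, 0.0003, 0, 0, 0, -0.036],
    [-0.0003, 0.0003, 0, 0, 0, -0.042],
    [-0.0003, 0.0003, 0, 0, 0, -0.048],
    [-0.0003, 0.0003, 0, 0, 0, -0.054],
    [-0.0003, 0.0003, 0, 0, 0, -0.06],
  ],
)

```text
time: 26.0
eef_pos: [0.5328, -0.1235, 0.054]
tcp_rot: [-180.0, -0.0, 16.8]
wrist_force: [-1.3, 3.2, -1.0]
width: 0.502
```

```bash
python3 st.py;  python3 look.py b8 side 285 365 135 220 7; python3 st.py
```

```text
[ 0.5328 -0.1235  0.054 ] [-1.800e+02 -1.000e-02  1.681e+01] 26.0 [-1.29  3.17 -0.95] [0.729 0.398 0.141] 0.502 -51.4 turned 1.06
[ 0.5328 -0.1235  0.054 ] [-1.800e+02 -1.000e-02  1.681e+01] 26.0 [-1.29  3.17 -0.95] [0.729 0.398 0.141] 0.502 [-24.1  18.1  39.6 110.3 -13.8  56.3 -51.4]
(np.float64(329.3900209195001), np.float64(173.6435541981226))
[ 0.5328 -0.1234  0.0539] [-179.99   -0.     16.8 ] 26.05 [-0.41  3.77 -1.16] [0.679 0.327 0.071] 0.493 -51.4 turned 1.061
```

View pics/b8.png

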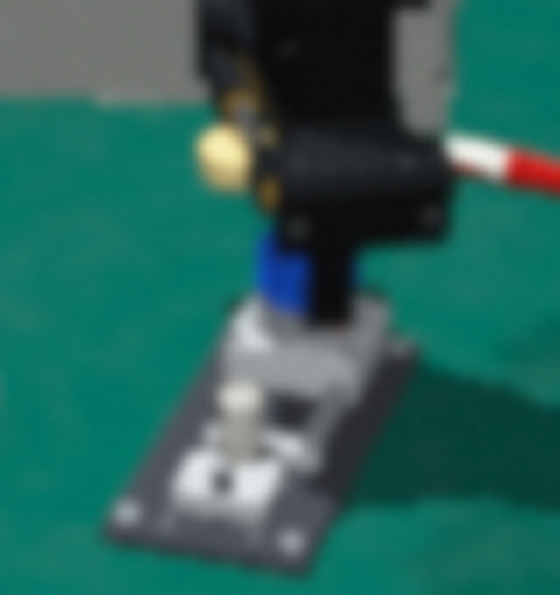

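>>> play_rows(
  rows=[
    [0, 0.0008, 0, 0, 0, -0.006],
    [0, 0.0008, 0, 0, 0, -0.012],
    [0, 0.0008, 0, 0, 0, -0.018],
    [0, 0.0008, 0, 0, 0, -0.024],
    [0, 0.0008, 0, 0, 0, -0.03],
    [0, 0.0008, 0, 0, 0, -0.03],
    [0, 0.0008, 0, 0, 0, -0.03],
    [0, 0.0008, 0, 0, 0, -0.03],
    [0, 0.0008, 0, 0, 0, -0.03],
    [0, 0.0008, 0, 0, 0, -0.03],
  ],
)

```text
time: 27.05
eef_pos: [0.5328, -0.1233, 0.054]
tcp_rot: [180.0, -0.0, 15.1]
wrist_force: [-0.2, -1.6, -2.2]
width: 0.493
```

```bash
python3 st.py;  python3 look.py b9 side 285 365 135 220 7; python3 st.py
```

```text
[ 0.5328 -0.1233  0.054 ] [179.96  -0.    15.1 ] 27.05 [-0.18 -1.59 -2.21] [-0.262  0.18   0.112] 0.493 -53.1 turned 1.09
[ 0.5328 -0.1233  0.054 ] [179.96  -0.    15.1 ] 27.05 [-0.18 -1.59 -2.21] [-0.262  0.18   0.112] 0.493 [-24.4  18.1  39.9 110.4 -13.8  56.3 -53.1]
(np.float64(329.4004197438684), np.float64(173.6615503478748))
[ 0.5327 -0.1233  0.054 ] [1.7996e+02 1.0000e-02 1.5100e+01] 27.1 [ 0.82 -0.41 -2.99] [-0.307  0.217  0.054] 0.499 -53.1 turned 1.09
```

>>> play_rows(
  fingers=70,
  rows=[
    [0, 0, 0, 0, 0, 0],
    [0, 0, 0, 0, 0, 0],
    [0, 0, 0, 0, 0, 0],
    [0, 0, 0, 0, 0, 0],
    [0, 0, 0.003, 0, 0, 0],
    [0, 0, 0.015, 0, 0, 0],
    [0, 0, 0.035, 0, 0, 0],
    [0, 0, 0.06, 0, 0, 0],
    [0, 0, 0.09, 0, 0, 0],
    [0, 0, 0.12, 0, 0, 0],
  ],
)

```text
time: 28.1
eef_pos: [0.5327, -0.1231, 0.176]
tcp_rot: [180.0, -0.0, 15.1]
wrist_force: [0.4, -0.2, 0.6]
width: 0.699
```

>>> play_rows(
  rows=[
    [0, 0.03, 0.02, 0, 0, 0],
    [0, 0.07, 0.03, 0, 0, 0],
    [0, 0.11, 0.03, 0, 0, 0],
    [0, 0.155, 0.03, 0, 0, 0],
    [0, 0.2, 0.03, 0, 0, 0],
    [0, 0.245, 0.03, 0, 0, 0],
    [0, 0.29, 0.03, 0, 0, 0],
    [0, 0.33, 0.03, 0, 0, 0],
    [0, 0.35, 0.03, 0, 0, 0],
    [0, 0.35, 0.03, 0, 0, 0],
  ],
)

```text
time: 29.1
eef_pos: [0.5321, 0.2306, 0.2043]
tcp_rot: [-180.0, -0.0, 15.4]
wrist_force: [0.2, -0.5, -0.2]
width: 0.699
```

```bash
cat > marks.py <<'E'
from h import *
o=observe(); print(np.round(o["eef_pos"],3),o["time"])
for c,(x0,x1,y0,y1) in(("side",(295,350,155,222)),("top",(305,395,155,220))):
    f=grab_frame(c); cv2.imwrite(f'pics/m_{c}.png',cv2.resize(f["img"][y0:y1,x0:x1,::-1],None,fx=8,fy=8,interpolation=cv2.INTER_CUBIC))
    for l,z in(("knob_mark",.072),("collar_mark",.037),("knob_grip",.059),("rod_sample",.008),("v_seat",.029)):
        r=finder.mark_of(c,l)[:2]
        for x in r: print(c,l,np.round(x["position"],1),round(x["p"],2),np.round(at_z(f,x["position"],z),4))
E
python3 marks.py
```

```text
[0.532 0.231 0.204] 29.1
side rod_sample [317.1 205.1] 0.57 [ 0.5613 -0.0108  0.008 ]
side v_seat [321.  198.6] 0.62 [ 0.5501 -0.015   0.029 ]
top knob_mark [362.3 188.3] 0.73 [ 0.5328 -0.1045  0.072 ]
top knob_mark [345.7 188.8] 0.59 [ 0.5315 -0.0567  0.072 ]
top collar_mark [360.4 190. ] 0.64 [ 0.5332 -0.1028  0.037 ]
top collar_mark [331.9 184.1] 0.32 [ 0.5512 -0.0187  0.037 ]
top knob_grip [369.7 192. ] 0.49 [ 0.5239 -0.1274  0.059 ]
top rod_sample [331.8 182.7] 0.56 [ 0.5604 -0.0198  0.008 ]
top v_seat [258.5 217. ] 0.67 [0.4554 0.1972 0.029 ]
top v_seat [333.8 185. ] 0.62 [ 0.5498 -0.0247  0.029 ]
```

View pics/m_top.png

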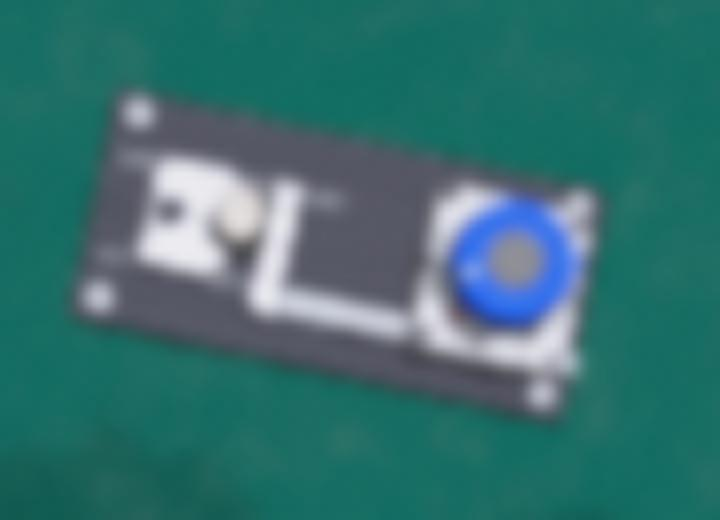

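View pics/m_side.png

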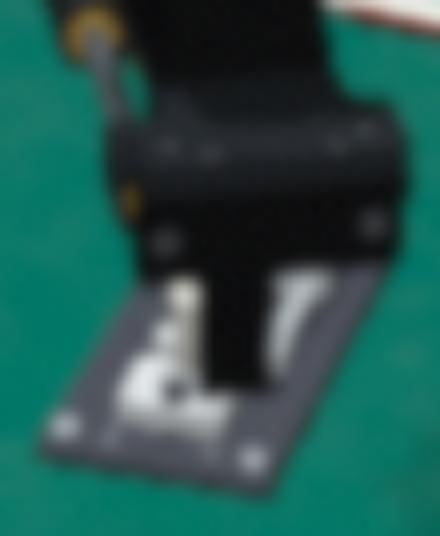

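```bash
python3 - <<'E'
from h import *
F=load('f0.npz')
f1=grab_frame("top"); f0=F["top"]
K=np.array([.5355,-.1245])
def polar(f,z,r,fn):
    Rm,p,fl=cam(f); a=np.radians(np.arange(0,360,5)); acc=0
    for rr in r:
        X=np.stack([K[0]+rr*np.cos(a),K[1]+rr*np.sin(a),np.full(a.shape,z)],-1); q=(X-p)@Rm
        s=cv2.remap(f["img"].astype(np.float32),(q[:,0]/q[:,2]*fl+f["cx"]).astype(np.float32)[None],(q[:,1]/q[:,2]*fl+f["cy"]).astype(np.float32)[None],cv2.INTER_LINEAR)[0]
        acc=acc+fn(s)
    return acc/len(r)
for n,f in(("0",f0),("1",f1)):
    k=polar(f,.072,[.016,.019],lambda s:s[:,0]); c=polar(f,.037,[.022,.025],lambda s:s[:,0]-s[:,1])
    print(n,"knobR",[(5*i-360*(i>36),int(k[i])) for i in np.argsort(-k)[:6]]," collar",[(5*i-360*(i>36),int(c[i])) for i in np.argsort(-c)[:8]])
cv2.imwrite('pics/mz.png',np.hstack([cv2.resize(f["img"][172:206,352:388,::-1],None,fx=11,fy=11,interpolation=0) for f in(f0,f1)]))
E
```

```text
0 knobR [(np.int64(165), 95), (np.int64(160), 93), (np.int64(170), 90), (np.int64(-75), 89), (np.int64(-80), 87), (np.int64(-70), 87)]  collar [(np.int64(165), 5), (np.int64(160), 5), (np.int64(170), 3), (np.int64(155), 2), (np.int64(175), 0), (np.int64(150), 0), (np.int64(180), -1), (np.int64(145), -1)]
1 knobR [(np.int64(100), 100), (np.int64(105), 99), (np.int64(95), 97), (np.int64(-75), 90), (np.int64(-70), 90), (np.int64(110), 88)]  collar [(np.int64(130), 7), (np.int64(125), 7), (np.int64(120), 4), (np.int64(135), 4), (np.int64(115), 0), (np.int64(140), 0), (np.int64(145), -1), (np.int64(110), -1)]
```

View pics/mz.png

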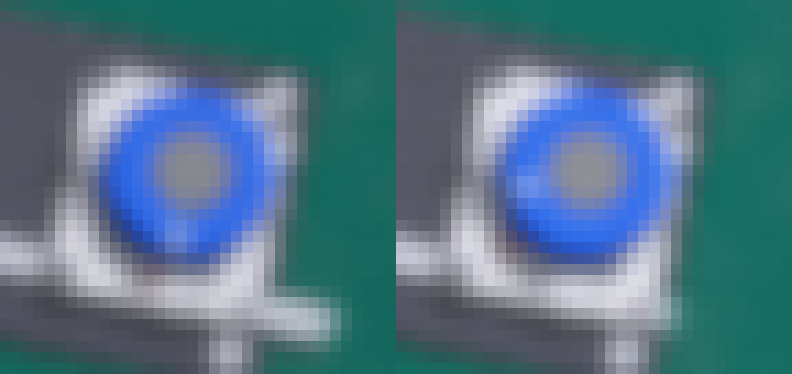

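>>> play_rows(
  rows=[
    [-0.02, 0.02, 0.03, 0, 0, 0],
    [-0.04, 0.05, 0.06, 0, 0, 0],
    [-0.06, 0.09, 0.09, 0, 0, 0],
    [-0.08, 0.12, 0.11, 0, 0, 0],
    [-0.1, 0.15, 0.12, 0, 0, 0],
    [-0.12, 0.18, 0.12, 0, 0, 0],
    [-0.12, 0.18, 0.12, 0, 0, 0],
    [-0.12, 0.18, 0.12, 0, 0, 0],
    [-0.12, 0.18, 0.12, 0, 0, 0],
    [-0.12, 0.18, 0.12, 0, 0, 0],
  ],
)

```text
time: 30.75
eef_pos: [0.414, 0.4056, 0.324]
tcp_rot: [180.0, -0.0, 14.9]
wrist_force: [-0.1, 0.5, -0.1]
width: 0.703
```

```bash
python3 marks.py
```

```text
[0.414 0.406 0.324] 30.75
side collar_mark [333.9 182.3] 0.54 [ 0.517  -0.1003  0.037 ]
side knob_grip [332.1 172.8] 0.65 [ 0.5243 -0.1207  0.059 ]
side rod_sample [317.8 200. ] 0.75 [ 0.5617 -0.0394  0.008 ]
side rod_sample [320.3 205.5] 0.54 [ 0.5516 -0.0095  0.008 ]
top knob_mark [331.6 181.6] 0.58 [ 0.5526 -0.0163  0.072 ]
top knob_mark [359.9 188.7] 0.49 [ 0.5316 -0.0976  0.072 ]
top collar_mark [360.8 191.2] 0.78 [ 0.5297 -0.104   0.037 ]
top knob_grip [366.2 190.6] 0.59 [ 0.528  -0.1172  0.059 ]
top rod_sample [332.8 180.7] 0.45 [ 0.5665 -0.0229  0.008 ]
```

View pics/m_side.png

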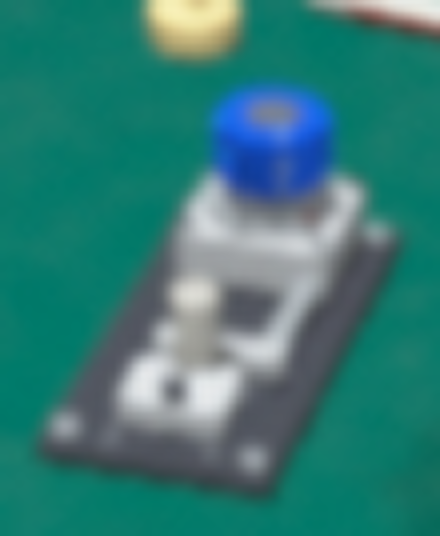

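```bash
python3 - <<'E'
from h import *
f=grab_frame("side"); g=grab_frame("top")
t=np.array([.558,-.0245])
print("expect side top/bot",proj(f,[*t,.05]),proj(f,[*t,.02]),"top cam",proj(g,[*t,.05]))
cv2.imwrite('pics/rz.png',np.hstack([cv2.resize(f["img"][184:212,306:334,::-1],(392,392),interpolation=0),cv2.resize(g["img"][170:198,320:348,::-1],(392,392),interpolation=0)]))
im=f["img"].astype(float); 
for v in range(188,203): print(v,[int(x) for x in im[v,311:328,0]])
E
```

```text
expect side top/bot (np.float64(318.6375280369727), np.float64(190.7752700792064)) (np.float64(318.6127557609018), np.float64(199.3239707479041)) top cam (np.float64(334.04121497524204), np.float64(181.061634328874))
188 [15, 33, 54, 73, 86, 106, 133, 152, 159, 158, 156, 154, 154, 154, 154, 155, 155]
189 [26, 48, 67, 79, 91, 114, 146, 166, 175, 173, 162, 150, 147, 146, 148, 148, 150]
190 [39, 61, 75, 83, 101, 139, 175, 195, 201, 197, 176, 147, 127, 124, 125, 128, 135]
191 [53, 71, 80, 86, 109, 157, 199, 215, 218, 211, 188, 144, 106, 94, 95, 101, 107]
192 [66, 77, 81, 85, 107, 153, 195, 212, 212, 204, 180, 136, 97, 82, 82, 85, 87]
193 [75, 80, 82, 86, 101, 137, 173, 189, 189, 180, 157, 122, 93, 82, 82, 83, 83]
194 [80, 82, 84, 95, 113, 137, 157, 170, 169, 160, 141, 113, 92, 84, 83, 84, 89]
195 [81, 83, 93, 121, 150, 162, 164, 164, 161, 153, 139, 119, 105, 97, 94, 93, 102]
196 [82, 85, 103, 145, 181, 186, 173, 164, 160, 153, 144, 137, 137, 134, 129, 126, 134]
197 [82, 87, 109, 150, 183, 184, 170, 162, 159, 154, 148, 151, 163, 172, 175, 175, 179]
198 [90, 102, 123, 153, 172, 170, 161, 158, 156, 150, 142, 141, 158, 179, 195, 203, 206]
199 [114, 144, 168, 181, 184, 173, 159, 156, 154, 147, 134, 124, 134, 160, 182, 193, 200]
200 [149, 190, 210, 213, 204, 186, 166, 160, 162, 159, 150, 150, 157, 161, 162, 165, 169]
201 [178, 215, 227, 219, 200, 179, 166, 172, 187, 191, 190, 194, 199, 181, 153, 137, 136]
202 [198, 223, 227, 209, 174, 147, 148, 179, 211, 221, 220, 221, 215, 187, 142, 113, 108]
```

View pics/rz.png

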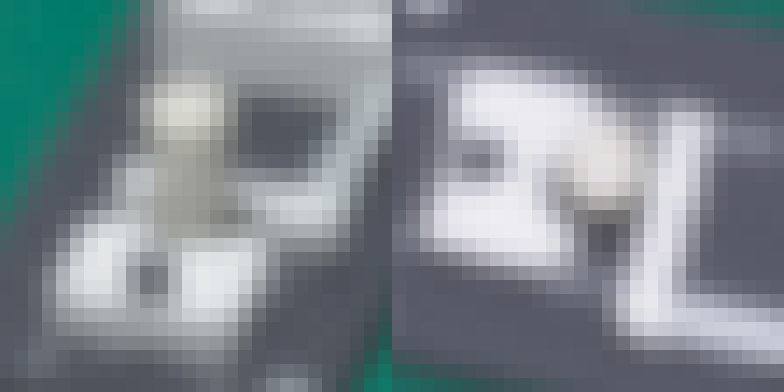

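```bash
python3 -c "
from plant import ticket; print(ticket.job_done())"
```

```text
the job is handed in; nothing more can be done
None
```

The rod is standing upright in the clamp, pushed home into the V and held. The knob was stopped just after its first click, and I handed the job in at about 31 s.

- **Placing the rod:** I carried it to the clamp and touched it lightly into the V (about 5 N). I then backed off about 2 mm, lowered it until it just touched the plate (about 3 N), and let go.
- **Turning the knob:** I turned it clockwise 1.09 rad. The torque held near 0.22–0.30 N m, rose to about 0.52, then fell to about 0.05–0.11. I took that fall as the click, stopped there and released it.
- **Last checks:**
  - In the top picture the knob mark had turned about 63° and the collar mark about 36°. That is about 27° of slip, against 24° nominal for one click and 39° for the second crest.
  - The knob did not spring back after release.
  - Both cameras show the rod upright between the V and the jaw, and the arm is well clear.
- **What disagreed:**
  - The slip angle is good to only a few degrees, because the red mark is barely a pixel wide.
  - After the knob was turned, the finder's mark and V positions were off by 1–3 cm in places, so I relied on colour measurements and the contact reading.
  - The grip was fixed at about 30 N rather than the suggested 50 N. The knob's turn matched the gripper's, so I saw no slip.

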